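# Set a stop collar on a threaded optics post to gauge height

## Robot

A 6-joint arm with a two-finger parallel gripper is mounted at the origin on the work surface. World frame = base frame: x ahead of the robot, y to its left, z up, the work surface at z = 0. Lengths are in m, angles in rad, forces in N, time in s.
With the tool pointing down it reaches from about 0.225 to 0.875 m from the base axis. Payload 3.4 kg.
Tool frame: the origin (TCP) lies midway between the tips of the shut fingers; the grasp point (between the pads) lies env.hold_point_z behind it (env.hold_point_z is the distance from the TCP to the grasp point, in m); z points along the fingers, y is the line along which they close (so a half turn about z gives the same grasp; the last joint's range is limited). The gripper opens to 85 mm and grips with 20 to 120 N. Pads are 22 mm wide; open, the fingers measure 114 mm over their backs; the gripper's body (76 mm by 85 mm) begins 54 mm behind the grasp point. The pads swing forward as they close: fully open they stand 13 mm farther back than shut.
Start: joints at [1.025, 0.276, 1.505, -0, 1.361, -0.121], TCP at [0.237, 0.524, 0.231] pointing down, gripper open.
Joint ranges: [-2.89, 2.89], [-0.75, 2.08], [0.22, 2.7], [-1.18, 4.32], [0.11, 2.71], [-2.7, 2.7]. Speed limits (rad/s): [2.57, 2.57, 3.14, 3.14, 3.14, 3.14].

## Interface

Orientations are given as a 3x3 rotation matrix whose columns are the frame's x, y, z axes.
In Python, from station import env, eyes, look_for gives the robot as it stands. Calls block until the motion is done:
- env.move_ptp(position, orientation): joint-space move of the TCP to a pose.
- env.move_straight(position, speed=0.15, rot=None, until_force=None): straight line of the TCP; rot=None keeps the orientation; speed is the mean speed in m/s. With until_force (N) it stops when the force on the tool has changed by that much, and returns True; else False.
- env.move_joints(angles): joint-space move.
- env.open_jaws() and env.grab(newtons=None): open the fingers fully, or close them until they stop; newtons is the grip in N (None keeps the last).
- env.dwell(seconds).
- env.ik(position, orientation): joint angles nearest the present ones, or None.
- eyes.capture(name): name is "scene" or "top" or "wrist"; returns a dict with "color" (480x640x3 uint8, blue, green, red), "fx", "fy", "cx", "cy" (pixels), "k1" (the pictures are not rectified: a ray, as slopes to the right and down, at radius r is drawn at 1 + k1 r^2 times it, then the intrinsics apply), "extrinsics" (4x4, takes a point from camera to world coordinates). Camera axes: x right, y down, z forward; pixel columns grow to the right and rows downward; lengths in m; the calibration is good to about 2 mm. A picture is of the moment at which its call begins. There is no depth.
A pose or a line that the arm cannot do raises env.MotionError and nothing moves.
- env.finish_job(): hands the job in; it is judged then, once.
Trained networks look in a picture, given as the dict that the camera call returned (one of the last four; its "shot" number tells which), for a name from the list of things; names that differ only in an ending like _2 or _b are one class to them, and where a whole thing is asked for, a point or a joint stands for the part that bears it (a point fixed in the world has none). Each returns a list of dicts, best first, with "score" (0 to 1); they miss things now and then, are a little off and sometimes report something else, mostly with a low value. They report only what shows in the picture. A call takes as long as a camera call.
- look_for(target, picture): "pixel" ([row, column] in pixels, amid what is visible of it).
Readings, each from a call of its own:
- env.get_t(): time.
- env.get_joints(): joint angles.
- env.get_qvel(): joint speeds.
- env.get_joint_efforts(): joint torques, N m.
- env.get_tcp_pos(): TCP position.
- env.get_ee_rot(): TCP orientation.
- env.get_force(): force on the tool from outside, world axes, zero at the start.
- env.get_moment(): the same for the moment, N m.
- env.get_width(): finger opening in m.
- env.get_finger_force(): force on a finger pad.
Only numpy, scipy, OpenCV 4.12 (cv2) and the standard library are available. Lean on these libraries where they do the work, as an engineer would, in place of code of your own. Each camera call takes 0.05 s, during which the arm holds its last target. There are 200 camera calls.

## Task

Slide the taller of the two fork gauges over the round base until its slot is home against the threaded post, below the knurled collar. Spin the collar clockwise down the thread until it bears snugly but gently on the gauge (about 10 N) and still does when you let go of it, then draw the gauge out without disturbing the collar's height and set it flat on the breadboard, same way up, clear of the base. Leave everything else where it is.

Things in the scene. Friction and masses are not known exactly. Their poses are not given: they have to be found in the camera images.
- post_foot (a point): centre of the upper face of the stand's fixed round steel base (110 mm diameter, 10 mm thick), on the axis of the upright threaded rod (12 mm diameter, its top 77 mm above this point); z up. The stand is bolted down and cannot move
- collar_mid (a point): centre of the round knurled steel collar on the rod, 48 mm diameter, 22 mm tall: the point is half-way up on the rod's axis, its underside 11 mm lower. It moves only on the thread: right-handed, 16 mm of height per turn, clockwise seen from above lowers it. At the start its underside is 3 to 8 mm above where the top of the seated tall gauge will be
- collar_under (a point): centre of the collar's underside. The thread is self-locking and takes 0.08 N m to turn, more once the collar bears on something. After first touch on the gauge its bearing force grows about 15 N per mm of travel (2.5 N per 0.07 rad of turn); a push down on the collar adds to it. Over 25 N would strain the thread
- tall_grip (a point): the tall fork gauge (loose, black anodised aluminium, 0.14 kg, 32 mm tall throughout): centre of its straight tongue, half-way up, 16 mm over its underside. x runs along the tongue to the fork, y across, z up. The tongue is 14 mm wide and ends 30 mm behind this point (-x); the fork is 34 mm wide, starts 39 mm ahead (+x) and ends 71 mm ahead, with an open slot 16 mm wide whose bottom lies 49 mm ahead
- tall_slot (a point): tall gauge, underside: where the rod's axis stands when the rod touches the bottom of the slot; 55 mm ahead of tall_grip along x and 16 mm lower, same axes
- short_grip (a point): the short fork gauge, a bystander: same outline and axes, but only 20 mm tall; point at the centre of the tongue half-way up. Leave it alone
- mount: a black mirror mount standing on its foot, 50 x 60 x 68 mm, a bystander; origin under its centre
- driver: a black-handled screwdriver lying on the table, 160 mm long, a bystander
- pedestal: a plain steel pedestal post, 32 mm diameter foot, 45 mm tall, a bystander; origin under its centre

How it is judged:
By the outcome, as a careful person would: the job done as asked, in the order asked, and still so for the second after the job is handed in, with the robot touching nothing.
It also fails if it takes over 72 s, if anything falls off the work surface, if the arm or the gripper's body presses on something with over 40 N, if the wrist force passes 120 N, or if a joint passes its speed limit or range.

## Working session

There is one attempt and no reset: what is moved stays moved. The work goes in short steps, each a Python script; the robot and the scene stay as the last script left them, time stands still between calls to the robot, and variables do not carry over. Pictures are saved under pics/ and viewed, at most 10 in all, crops included, and the job is handed in when it is done.

```bash
mkdir -p pics; ls; python3 - <<'E'
from station import env, eyes, look_for
import cv2, numpy as np
print(env.hold_point_z, env.get_t(), env.get_width())
for n in ["scene","top"]:
    p=eyes.capture(n); cv2.imwrite(f"pics/{n}0.png",p["color"])
    print(n,p["fx"],p["fy"],p["cx"],p["cy"],p["k1"],np.round(p["extrinsics"],3).tolist())
    for t in ["post_foot","collar_mid","tall_grip","tall_slot","short_grip","mount","driver","pedestal"]:
        print(t,[(np.round(d["pixel"],1).tolist(),round(d["score"],2)) for d in look_for(t,p)[:3]])
E
```

```text
pics
0.0187 0.0 0.08546657061472127
scene 516.493210897931 516.493210897931 320.7766618883345 238.16811778259304 -0.03826321680643158 [[-0.541, 0.483, -0.689, 1.198], [0.841, 0.317, -0.438, 0.384], [0.007, -0.816, -0.577, 0.558], [0.0, 0.0, 0.0, 1.0]]
post_foot [([266.0, 333.1], 0.58), ([244.6, 332.7], 0.18)]
collar_mid [([244.9, 331.6], 0.83), ([357.0, 433.1], 0.55)]
tall_grip [([195.5, 215.2], 0.67)]
tall_slot [([193.9, 212.9], 0.83), ([263.7, 332.3], 0.74), ([244.7, 332.4], 0.69)]
short_grip [([289.1, 478.5], 0.87)]
mount [([326.9, 323.8], 0.94), ([282.1, 159.7], 0.65), ([194.8, 211.8], 0.31)]
driver [([278.4, 163.6], 0.81)]
pedestal [([357.3, 432.0], 0.8)]
top 568.9263926117594 568.9263926117594 319.15174333026584 230.62597809114607 -0.09715375518501931 [[-0.001, -0.993, 0.122, 0.505], [-1.0, 0.002, 0.005, 0.023], [-0.005, -0.122, -0.993, 1.082], [0.0, 0.0, 0.0, 1.0]]
post_foot [([250.9, 319.1], 0.73)]
collar_mid [([249.8, 317.2], 0.82), ([154.6, 429.3], 0.28)]
tall_grip [([279.5, 496.8], 0.95)]
tall_slot [([281.6, 498.6], 0.97)]
short_grip [([282.1, 190.3], 0.87)]
mount [([176.6, 278.9], 0.78)]
driver [([154.5, 427.9], 0.79)]
pedestal [([192.2, 197.5], 0.57)]
```

View pics/scene0.png

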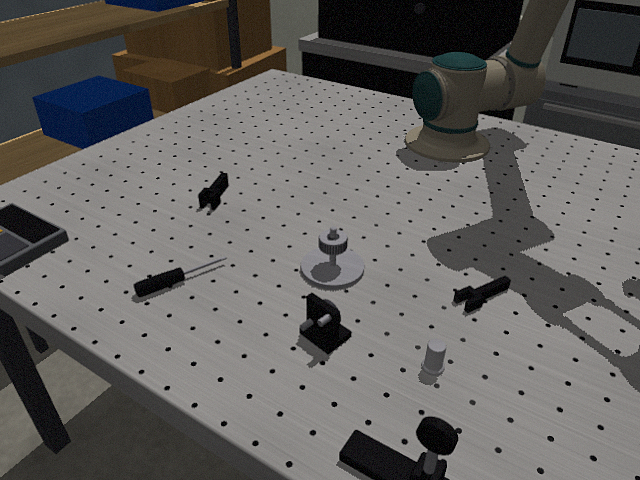

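View pics/top0.png

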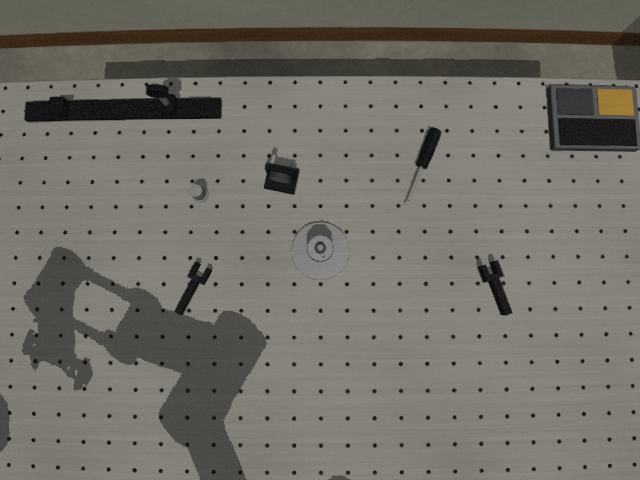

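The top view shows the tall gauge at right, with its fork tips near (260,487) and its tail near (313,508). The base and post are at (250,320), and the short gauge is at left (282,190). I'll localise roughly from this view, then look from the wrist over both.

```bash
cat > h.py <<'E'
from station import env, eyes, look_for
import cv2, numpy as np
def onplane(p, px, z):
    """pixels [(row,col)..] -> world points at height z"""
    px=np.atleast_2d(np.asarray(px,float))[:,::-1]
    K=np.array([[p["fx"],0,p["cx"]],[0,p["fy"],p["cy"]],[0,0,1]])
    u=cv2.undistortPoints(px[:,None].copy(),K,np.array([p["k1"],0,0,0]))[:,0]
    E=p["extrinsics"]; d=np.c_[u,np.ones(len(u))]@E[:3,:3].T; o=E[:3,3]
    return o+d*((z-o[2])/d[:,2])[:,None]
def project(p,X):
    K=np.array([[p["fx"],0,p["cx"]],[0,p["fy"],p["cy"]],[0,0,1]])
    E=np.linalg.inv(p["extrinsics"])
    return cv2.projectPoints(np.atleast_2d(X).astype(float),cv2.Rodrigues(E[:3,:3])[0],E[:3,3],K,np.array([p["k1"],0,0,0]))[0][:,0]
def down(yaw):
    """tool down; closing axis y perpendicular to heading yaw; tool x along heading"""
    c,s=np.cos(yaw),np.sin(yaw)
    return np.array([[c,s,0],[s,-c,0],[0,0,-1.]])
E
python3 - <<'E'
from h import *
p=eyes.capture("top")
f,t=onplane(p,[(259,486),(313,507)],.032); print("tall tips/tail",f,t,np.degrees(np.arctan2(*(f-t)[1::-1])))
print("post top",onplane(p,[(248,320)],.087),"base",onplane(p,[(250,320)],.01))
yaw=np.arctan2(*(f-t)[1::-1])
g=t+(f-t)*.45; print(np.round(env.get_ee_rot(),2).tolist())
for k in range(2):
    y=yaw+k*np.pi; q=env.ik([g[0],g[1],.2],down(y)); print(y,q)
p=eyes.capture("wrist"); print(np.round(p["extrinsics"],3).tolist(), p["fx"])
E
```

```text
tall tips/tail [ 0.57962367 -0.28220729  0.032     ] [ 0.47945718 -0.3185051   0.032     ] 19.91923924806723
post top [[0.59600406 0.02653947 0.087     ]] base [[0.59926739 0.0268309  0.01      ]]
[[-0.91, 0.41, 0.0], [0.41, 0.91, 0.0], [-0.0, 0.0, -1.0]]
0.3476563093712527 [-6.37541794e-01  3.39487854e-01  1.48986164e+00 -4.44089210e-16
  1.31224316e+00  5.85598224e-01]
3.489248962961046 [-6.37541794e-01  3.39487854e-01  1.48986164e+00 -4.44089210e-16
  1.31224316e+00 -2.55599443e+00]
[[0.412, 0.872, 0.264, 0.17], [0.911, -0.394, -0.12, 0.553], [-0.0, 0.29, -0.957, 0.374], [0.0, 0.0, 0.0, 1.0]] 362.11992044300024
```

```bash
python3 - <<'E'
from h import *
y=.348
env.move_ptp([.52,-.304,.18],down(y))
p=eyes.capture("wrist"); cv2.imwrite("pics/w1.png",p["color"])
np.save("w1.npy",p,allow_pickle=True)
m=(p["color"].max(2)<45).astype(np.uint8)
n,l,s,c=cv2.connectedComponentsWithStats(m)
for i in np.argsort(-s[1:,4])[:5]+1: print(s[i],c[i])
for t in ["tall_grip","tall_slot"]: print(t,look_for(t,p)[:2])
env.move_ptp([.598,.027,.2],down(0.0))
p=eyes.capture("wrist"); cv2.imwrite("pics/w2.png",p["color"]); np.save("w2.npy",p,allow_pickle=True)
for t in ["collar_mid","post_foot"]: print(t,look_for(t,p)[:2])
print(env.get_t())
cv2.imwrite("pics/w12.png",cv2.resize(np.hstack([cv2.imread("pics/w1.png")[:,80:560],p["color"][:,80:560]]),(800,400)))
E
```

```text
[    0   304   640   176 60164] [319.91822352 420.43790306]
[ 306  157   44  122 2680] [326.54925373 209.67313433]
[  0   0  35  62 648] [20.95987654 30.85648148]
[  0   0  23  12 147] [10.2244898   4.40136054]
[353   8  11  13 111] [357.92792793  13.88288288]
tall_grip [{'pixel': [199.8, 325.2], 'score': 0.61}]
tall_slot [{'pixel': [202.1, 328.5], 'score': 0.61}]
collar_mid [{'pixel': [221.5, 323.0], 'score': 0.75}]
post_foot [{'pixel': [212.8, 321.8], 'score': 0.8}]
5.6583
```

View pics/w12.png

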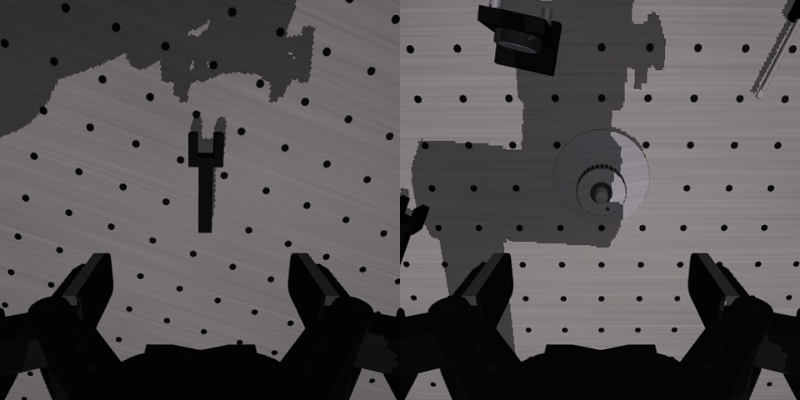

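```bash
cat > fit.py <<'E'
from h import *
from scipy.optimize import minimize
W=.017;S=.008
OUT=np.array([(-.03,-.007),(.039,-.007),(.039,-W),(.071,-W),(.071,-S),(.049,-S),(.049,S),(.071,S),(.071,W),(.039,W),(.039,.007),(-.03,.007)])
def sil(p,x,y,a,z0=0,sc=4):
    c,s=np.cos(a),np.sin(a); q=OUT@np.array([[c,s],[-s,c]])+[x,y]; n=len(q)
    t,b=(project(p,np.c_[q,np.full(n,z)]) for z in (z0+.032,z0))
    m=np.zeros((480*sc,640*sc),np.uint8)
    P=[t,b]+[np.array([t[i],t[(i+1)%n],b[(i+1)%n],b[i]]) for i in range(n)]
    for k in P: cv2.fillPoly(m,[np.round((k+.5)*sc).astype(np.int32)],1)
    return cv2.resize(m.astype(np.float32),(640,480),interpolation=cv2.INTER_AREA)
def fitgauge(p,mask,x0,z0=0):
    f=lambda v: float(((sil(p,*v,z0)-mask)**2).sum())
    r=minimize(f,x0,method="Nelder-Mead",options=dict(initial_simplex=np.array(x0)+np.array([[0,0,0],[.006,0,0],[0,.006,0],[0,0,.08]]),xatol=1e-4,fatol=.5))
    return r.x,r.fun
E
python3 - <<'E'
from fit import *
p=np.load("w1.npy",allow_pickle=True).item(); m=(p["color"].max(2)<45).astype(np.uint8)
n,l,s,c=cv2.connectedComponentsWithStats(m); i=[k for k in range(n) if s[k][4]==2680][0]
print(fitgauge(p,(l==i).astype(np.float32),[.51,-.307,.348]))
q=np.load("w2.npy",allow_pickle=True).item()
def ring(z,r,c=(.598,.027)):
    a=np.linspace(0,2*np.pi,180); return project(q,np.c_[c[0]+r*np.cos(a),c[1]+r*np.sin(a),np.full(180,z)])
im=cv2.resize(q["color"][130:290,240:400],(800,800),interpolation=cv2.INTER_CUBIC)[:600]
im2=np.clip(im.astype(float)*1.8,0,255).astype(np.uint8)
for z,r in((.01,.055),(.087,.006),(.07,.024)):
    cv2.polylines(im2,[np.round((ring(z,r)-[240,130])*5+2).astype(np.int32)],True,(0,0,255),1)
cv2.imwrite("pics/w2o.png",im2)
E
```

```text
(array([ 0.50630765, -0.31526082,  0.33953461]), np.float64(56.4453125))
```

View pics/w2o.png

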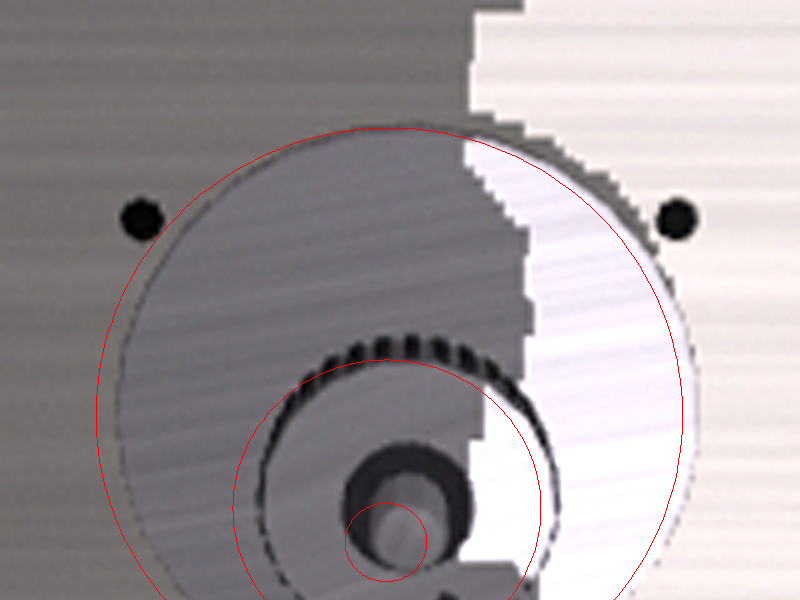

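The overlay puts the post centre about 3.2 mm right of my guess and 0.8 mm ahead of it. That gives roughly (0.5987, 0.0238), in line with the base, collar and rod-top rings. The gauge silhouette fits almost exactly, so I'll grasp it and check it in the hand before inserting.

```bash
python3 - <<'E'
from fit import *
a=.3395; u=np.array([np.cos(a),np.sin(a),0]); g=np.array([.5063,-.3153,0])-.008*u; R=down(a)
env.move_ptp(g+[0,0,.08],R)
env.move_straight(g+[0,0,.005],speed=.08,until_force=8)
print(env.get_tcp_pos(),env.get_force())
env.grab(60); print("w",env.get_width(),env.get_finger_force())
env.move_straight(g+[0,0,.07],speed=.15)
post=np.array([.5987,.0238]); tx=post[0]-.055-.008-.085
env.move_ptp([tx,post[1],.06],down(0.))
env.move_straight([tx,post[1],.0165],speed=.1)
p=eyes.capture("wrist"); np.save("w3.npy",p,allow_pickle=True)
print(env.get_tcp_pos(),env.get_width(),env.get_t())
cv2.imwrite("pics/w3.png",np.clip(p["color"]*1.6,0,255).astype(np.uint8))
E
```

```text
[ 0.49916382 -0.3183098   0.00547734] [ 0.41006987 -0.14161672  0.22927742]
w 0.013129728585257716 58.88913452625275
[0.45147909 0.02339752 0.01687595] 0.01274285181775097 11.325
```

View pics/w3.png

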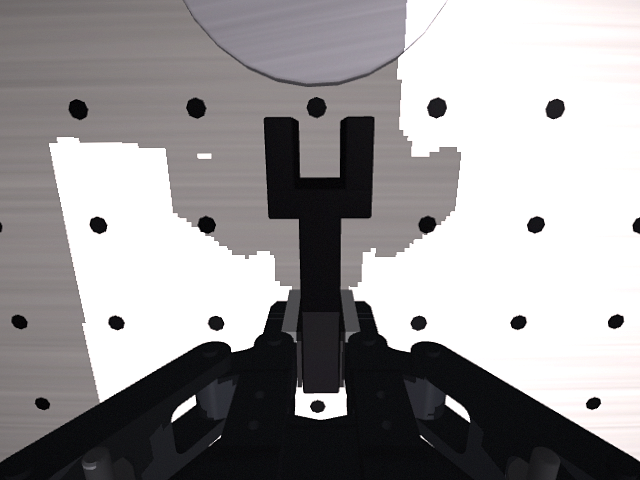

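```bash
python3 - <<'E'
from fit import *
p=np.load("w3.npy",allow_pickle=True).item()
print("fork",onplane(p,[(140,298),(140,342),(130,265),(130,374),(178,320)],.0435)[:,:2])
print("tail w",onplane(p,[(260,299.5),(260,341)],.0435)[:,:2])
# base rim: dark line; trace minimum row in columns
g=cv2.cvtColor(p["color"],cv2.COLOR_BGR2GRAY).astype(float)
pts=[]
for c in range(200,400,4):
    d=g[:95,c]; gr=np.diff(cv2.GaussianBlur(d[:,None],(1,3),0)[:,0]); r=8+np.argmin(gr[8:]); pts.append((r+.5,c))
pts=np.array(pts); e=onplane(p,pts,.01)[:,:2]
from scipy.optimize import least_squares
r=least_squares(lambda v:np.hypot(*(e-v).T)-.055,[.6,.024],loss="soft_l1",f_scale=.0003)
print("post",r.x,np.median(abs(r.fun)),pts[::6].tolist())
print(env.get_tcp_pos(),np.round(env.get_ee_rot(),4).tolist())
E
```

```text
fork [[0.52310255 0.02853323]
 [0.52309359 0.01498775]
 [0.52608412 0.03857532]
 [0.52606195 0.00524355]
 [0.51146765 0.02177106]]
tail w [[0.48394767 0.02873063]
 [0.48393461 0.01469074]]
post [0.5987615  0.02354779] 0.00012540174080512972 [[23.5, 200.0], [48.5, 224.0], [65.5, 248.0], [75.5, 272.0], [81.5, 296.0], [82.5, 320.0], [79.5, 344.0], [72.5, 368.0], [58.5, 392.0]]
[0.45147909 0.02339752 0.01687595] [[1.0, -0.0006, 0.0011], [-0.0006, -1.0, -0.0001], [0.0011, 0.0001, -1.0]]
```

```bash
python3 - <<'E'
from fit import *
y=.0256; z=.0162
env.move_straight([.455,y,z],speed=.06)
p=eyes.capture("wrist")
print(env.get_tcp_pos(),env.get_force())
print(env.move_straight([.525,y,z],speed=.05,until_force=5),env.get_tcp_pos(),env.get_force())
print(env.move_straight([.545,y,z],speed=.015,until_force=5),env.get_tcp_pos(),env.get_force(),env.get_moment(),env.get_t())
p=eyes.capture("wrist");np.save("w4.npy",p,allow_pickle=True)
cv2.imwrite("pics/w4.png",np.clip(p["color"]*1.6,0,255).astype(np.uint8))
E
```

```text
[0.45555607 0.02565663 0.01662537] [-0.01508307  0.43747906 -2.11584716]
False [0.52458195 0.02564762 0.01619477] [-0.14532423  0.17146118 -1.53339535]
True [0.53471754 0.02568338 0.01545451] [ 0.60173902 -0.23668303  1.22044493] [-0.04816743 -0.16449212 -0.01586517] 14.0
```

View pics/w4.png

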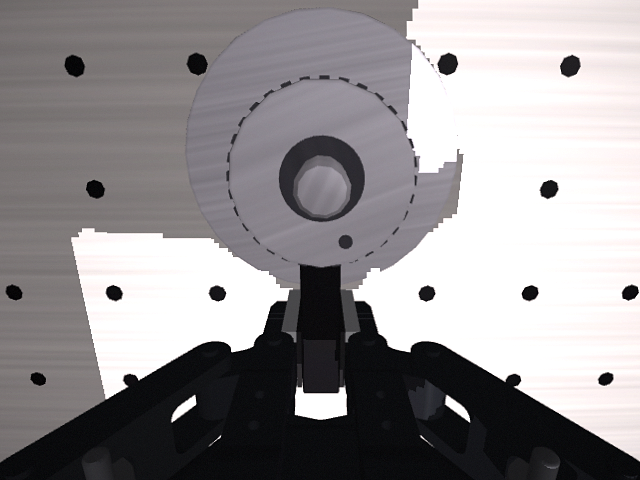

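```bash
python3 - <<'E'
from fit import *
def st(): print(env.get_tcp_pos(),env.get_force(),env.get_moment(),env.get_width())
y=.0256
env.move_straight([.5347,y,.0168],speed=.01); st()
print(env.move_straight([.546,y,.0168],speed=.012,until_force=6)); st()
env.dwell(.1); st(); print(env.get_t())
E
```

```text
[0.53430733 0.02561986 0.0165684 ] [-0.03370837  0.01817915 -1.49924322] [-0.01838117  0.05203663  0.03230832] 0.012974716757563044
True
[0.53466009 0.02570326 0.01601828] [-0.07862581  0.71700519  0.73053089] [-0.02104932 -0.15149093 -0.03166605] 0.012554423534586301
[0.53464878 0.02571628 0.01593589] [ 0.34404692 -0.59416529  1.59585028] [ 0.01804035 -0.28648318 -0.00295075] 0.013049764282183778
14.9333
```

```bash
python3 - <<'E'
from fit import *
def st(): print(np.round(env.get_tcp_pos(),5),np.round(env.get_force(),2),np.round(env.get_moment(),3),env.get_width(),env.get_t())
x,y,z=env.get_tcp_pos(); y=.0256
print(env.move_straight([x,y,.0140],speed=.01,until_force=4)); st()
z=env.get_tcp_pos()[2]
print(env.move_straight([.540,y,z+.0003],speed=.01,until_force=10)); st()
env.open_jaws(); st()
x,y,z=env.get_tcp_pos()
env.move_straight([x,y,.10],speed=.2)
# look from above the collar
env.move_straight([.54,y,.16],speed=.25)
p=eyes.capture("wrist");np.save("w5.npy",p,allow_pickle=True); st()
s=eyes.capture("scene"); np.save("s5.npy",s,allow_pickle=True)
a=np.clip(p["color"]*1.6,0,255).astype(np.uint8)[:, 120:520]
b=np.clip(cv2.resize(s["color"][210:300,280:380],(400,360),interpolation=cv2.INTER_CUBIC).astype(float)*1.3,0,255).astype(np.uint8)
b=np.vstack([b,np.zeros((120,400,3),np.uint8)])
cv2.imwrite("pics/w5.png",np.hstack([a,b]))
E
```

```text
True
[0.53452 0.02582 0.0154 ] [-0.58  0.5   4.01] [ 0.032 -0.154  0.039] 0.013123503568455987 15.1417
True
[0.53482 0.02589 0.01564] [-1.35  0.26  4.67] [ 0.014 -0.243 -0.013] 0.013186212334052939 15.6167
[0.5346  0.02592 0.0154 ] [-0.34 -0.57  0.09] [-0.001  0.055  0.019] 0.08560006168212748 16.3167
[0.53868 0.02601 0.15823] [-0.09  0.1   0.55] [-0.013 -0.005  0.019] 0.08572790887945327 17.3333
```

View pics/w5.png

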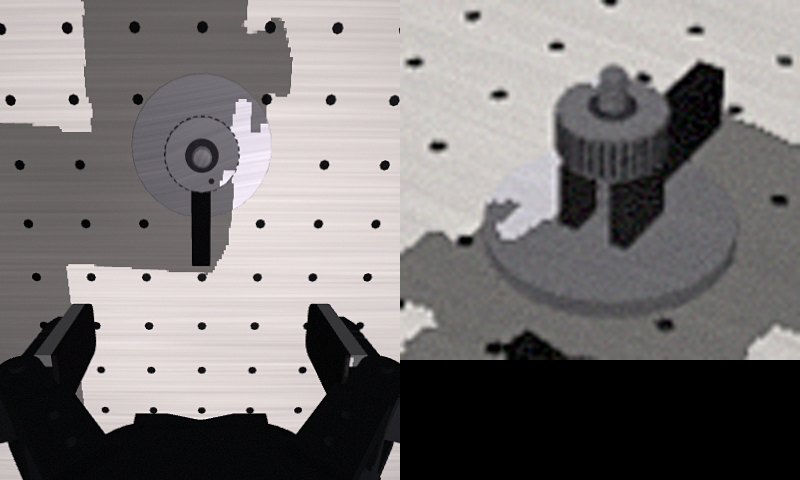

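```bash
python3 - <<'E'
from fit import *
from scipy.optimize import least_squares
p=np.load("w5.npy",allow_pickle=True).item()
print("tail",onplane(p,[(265.5,312),(265.5,330)],.042)[:,:2], "neck",onplane(p,[(195,312),(195,330.5)],.042)[:,:2])
# base circle at z .01: left/right/top extents of rim in the picture (cols+120)
e=onplane(p,[(145,252),(145,391.5),(73,322),(95,272),(95,371)],.01)[:,:2]
r=least_squares(lambda v:np.hypot(*(e-v).T)-.055,[.6,.024]); print("post",r.x,r.fun)
for z in (.066,.069,.072):
    e=onplane(p,[(153,284.5),(153,359),(116.5,322),(191,322)],z)[:,:2]
    print(z,"collar ctr",e[:2].mean(0),e[2:].mean(0),"diam",np.linalg.norm(e[0]-e[1]),np.linalg.norm(e[2]-e[3]))
print("rodtop",onplane(p,[(157,322.5)],.087))
# scene camera, scale 4, origin (row 210,col 280): collar underside front, and rod/collar top
s=np.load("s5.npy",allow_pickle=True).item()
c=np.array([.5977,.0256])
for z in (.044,.046,.048,.050):
    a=np.linspace(0,2*np.pi,181); q=project(s,np.c_[c[0]+.024*np.cos(a),c[1]+.024*np.sin(a),np.full(181,z)])
    t=project(s,np.c_[c[0]+.024*np.cos(a),c[1]+.024*np.sin(a),np.full(181,z+.022)])
    print(z,"under lowest row",q[:,1].max(),"top ring rows",t[:,1].min(),t[:,1].max(),"cols",t[:,0].min(),t[:,0].max())
print("obs: under lowest",210+178/4,"top ring",210+80/4, "lower lip",210+132/4,"cols",280+(555-400)/4,280+(670-400)/4)
print("rod top px",project(s,[*c,.087]))
E
```

```text
tail [[0.51345305 0.03070507]
 [0.51346873 0.01692202]] neck [[0.56796303 0.0303707 ]
 [0.56797737 0.01706606]]
post [0.59711696 0.02339077] [-0.00074068 -0.00060027  0.00047654 -0.00014922 -0.00036018]
0.066 collar ctr [0.5992959  0.02350636] [0.59814711 0.02334565] diam 0.04695086546352771 0.045981298841233385
0.069 collar ctr [0.59952239 0.02351683] [0.59838833 0.02335818] diam 0.046348538842014494 0.04539141066536273
0.072 collar ctr [0.59974887 0.02352729] [0.59862956 0.0233707 ] diam 0.045746212220501264 0.04480152248949207
rodtop [[0.59861756 0.02314311 0.087     ]]
0.044 under lowest row 256.507664259792 top ring rows 228.97193578342063 245.67831489531346 cols 318.54080761770587 347.55150188268414
0.046 under lowest row 255.53666232379493 top ring rows 227.99387455143682 244.67741828547528 cols 318.54586172888105 347.59582596463474
0.048 under lowest row 254.56299438810106 top ring rows 227.0132317002476 243.67374087411 cols 318.5509301526662 347.6402625922019
0.05 under lowest row 253.58665025674378 top ring rows 226.02999781053433 242.66727193070653 cols 318.5560129455181 347.6848121546665
obs: under lowest 254.5 top ring 230.0 lower lip 243.0 cols 318.75 347.5
rod top px [[333.30364979 226.6088194 ]]
```

The gauge is seated: its tail sits 84.6 mm from the post axis against an expected 85 mm. The collar underside is at about 47 to 48 mm, so I'll grip the collar and spin it down helically while watching the torque.

```bash
cat > turn.py <<'E'
from fit import *
PITCH=.016/(2*np.pi)
def st(tag=""): print(tag,np.round(env.get_tcp_pos(),4),"F",np.round(env.get_force(),1),"M",np.round(env.get_moment(),3),"j6 %.3f t %.2f"%(env.get_joints()[5],env.get_t()),flush=True)
def turn(c,z,yaw,d,n,rate=.5):
    """n clockwise steps of d rad from (z,yaw)"""
    for _ in range(n):
        yaw-=d; z-=d*PITCH
        env.move_straight([*c,z],speed=PITCH*rate,rot=down(yaw)); st("yaw %.3f"%yaw)
    return z,yaw
E
python3 - <<'E'
from turn import *
c=[.5977,.0253]; yaw=2.2
env.move_ptp([*c,.12],down(yaw)); st("above")
print(env.move_straight([*c,.050],speed=.08,until_force=6)); st("at")
env.grab(30); st("grip"); print(env.get_width(),env.get_finger_force())
turn(c,.050,yaw,.3,2,.6)
E
```

```text
above [0.5975 0.0253 0.1198] F [-0.3  0.6 -1.3] M [ 0.036 -0.012 -0.013] j6 -0.703 t 19.27
False
at [0.5982 0.0253 0.0505] F [ 0.1 -0.2 -0.1] M [-0.006 -0.036  0.013] j6 -0.703 t 20.30
grip [0.5978 0.0252 0.0506] F [-0.7 -0.3  3.7] M [-0.067  0.212 -0.014] j6 -0.703 t 20.73
0.046859168409681545 31.69654369354248
yaw 1.900 [0.5977 0.0251 0.0498] F [-1.1 -1.2  5.3] M [-0.17   0.224 -0.129] j6 -0.404 t 21.18
yaw 1.600 [0.5977 0.0251 0.049 ] F [-1.8 -0.4  5.9] M [-0.13   0.252 -0.13 ] j6 -0.104 t 21.63
```

```bash
python3 - <<'E'
from turn import *
c=[.5977,.0253]; yaw=1.6; z=.050-.6*PITCH+.0006
z,yaw=turn(c,z,yaw,.25,2,.6)
z,yaw=turn(c,z+.0003,yaw,.1,3,.5)
print(z,yaw)
p=eyes.capture("top"); s=eyes.capture("scene"); np.save("s6.npy",s,allow_pickle=True)
E
```

```text
yaw 1.350 [0.5976 0.0251 0.0486] F [-1.3 -1.8  3.1] M [-0.164  0.235 -0.094] j6 0.144 t 22.03
yaw 1.100 [0.5975 0.0252 0.0479] F [-1.5 -0.9  2.5] M [-0.172  0.246 -0.084] j6 0.393 t 22.43
yaw 1.000 [0.5975 0.0252 0.0477] F [-1.8 -2.3  1.7] M [-0.235  0.169 -0.114] j6 0.493 t 22.68
yaw 0.900 [0.5975 0.0252 0.0474] F [-1.2 -1.8  1.7] M [-0.216  0.259 -0.153] j6 0.592 t 22.93
yaw 0.800 [0.5975 0.0253 0.0472] F [-2.3 -1.5  1.5] M [-0.198  0.291 -0.05 ] j6 0.692 t 23.18
0.04733492927474155 0.8
```

```bash
cat >> turn.py <<'E'
def avg(n=10):
    v=[]
    for _ in range(n): env.dwell(.02); v.append(np.r_[env.get_force(),env.get_moment()])
    return np.mean(v,0)
def feel(c,z,yaw,d,n,stop,rate=.4,down_=True):
    for _ in range(n):
        yaw-=d; z-=d*PITCH
        env.move_straight([*c,z],speed=PITCH*rate,rot=down(yaw)); a=avg()
        print("yaw %.3f z %.4f t %.2f"%(yaw,z,env.get_t()),np.round(a[:3],1),np.round(a[3:],3),flush=True)
        if a[5]<stop: break
    return z,yaw
E
python3 - <<'E'
from turn import *
c=[.5977,.0253]
print(avg(15)[5])
print(feel(c,.047335,.8,.1,8,-.15))
E
```

```text
0.01773428523038863
yaw 0.700 z 0.0471 t 23.95 [-2.  -1.7  0.5] [-0.292  0.35  -0.069]
yaw 0.600 z 0.0468 t 24.37 [-2.7 -1.4  0.4] [-0.285  0.438 -0.058]
yaw 0.500 z 0.0466 t 24.78 [-3.  -1.4  0. ] [-0.274  0.481 -0.054]
yaw 0.400 z 0.0463 t 25.20 [-3.8 -1.2  0.6] [-0.267  0.615 -0.061]
yaw 0.300 z 0.0461 t 25.62 [-5.1 -1.1  4.1] [-0.204  0.823 -0.131]
yaw 0.200 z 0.0458 t 26.03 [-5.2 -1.3  5.2] [-0.192  0.877 -0.208]
(0.04580711254631781, 0.20000000000000015)
```

```bash
python3 - <<'E'
from turn import *
s=eyes.capture("scene"); np.save("s7.npy",s,allow_pickle=True)
print(np.round(avg(10),3), env.get_width(), env.get_finger_force(), env.get_tcp_pos(), np.round(env.get_ee_rot(),4).tolist())
f=lambda s:np.clip(cv2.resize(s["color"][205:285,290:370],(400,400),interpolation=cv2.INTER_CUBIC).astype(float)*1.7,0,255).astype(np.uint8)
cv2.imwrite("pics/s7.png",np.hstack([f(np.load("s5.npy",allow_pickle=True).item()),f(s)]))
E
```

```text
[-4.941 -1.23   5.304 -0.185  0.873 -0.226] 0.04652125710453928 31.78082764148712 [0.59743433 0.02540413 0.04626108] [[0.9797, 0.2006, -0.0003], [0.2006, -0.9797, 0.0003], [-0.0002, -0.0003, -1.0]]
```

View pics/s7.png

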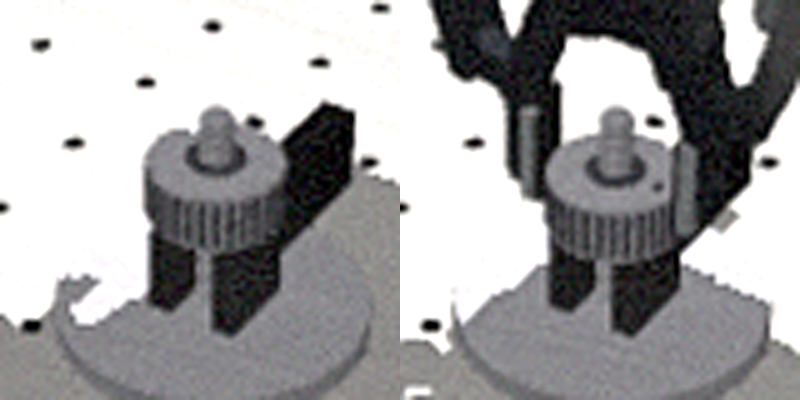

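```bash
python3 - <<'E'
from turn import *
c=[.5977,.0253]; z=.045807; yaw=.2
z+=.0009; env.move_straight([*c,z],speed=.003,rot=down(yaw)); print(np.round(avg(12),3),env.get_tcp_pos())
z,yaw=feel(c,z,yaw,.045,2,-.5,.3); print(z,yaw,env.get_tcp_pos())
E
```

```text
[-3.904 -0.783 -1.63  -0.13   0.642 -0.068] [0.59742207 0.02538688 0.04634205]
yaw 0.155 z 0.0466 t 27.32 [-4.  -0.6 -2.9] [-0.118  0.667 -0.072]
yaw 0.110 z 0.0465 t 27.73 [-4.7 -0.1 -3.1] [-0.052  0.73  -0.043]
0.04647781688194767 0.11000000000000003 [0.59742887 0.02539775 0.04633785]
```

```bash
python3 - <<'E'
from turn import *
c=[.5977,.0253]; z=.04648+.0003; yaw=.11
z-=.0006; env.move_straight([*c,z],speed=.003,rot=down(yaw)); print(np.round(avg(8),3),env.get_tcp_pos(), np.arctan2(*env.get_ee_rot()[1::-1,0]))
env.open_jaws(); st("open")
env.move_straight([*c,.12],speed=.12)
env.move_ptp([.54,.0256,.16],down(0.)); 
p=eyes.capture("wrist");np.save("w8.npy",p,allow_pickle=True); st()
f=lambda p:np.clip(cv2.resize(p["color"][105:205,272:372],(400,400),interpolation=cv2.INTER_CUBIC).astype(float)*1.7,0,255).astype(np.uint8)
cv2.imwrite("pics/w8.png",np.hstack([f(np.load("w5.npy",allow_pickle=True).item()),f(p)]))
E
```

```text
[-5.454 -0.013 -1.38  -0.01   0.839 -0.046] [0.5974299  0.02540802 0.04629817] 0.11038854625831959
open [0.5986 0.0253 0.0466] F [-0.1  0.  -0.1] M [-0.01   0.047 -0.003] j6 1.387 t 28.58
 [0.5399 0.0256 0.1595] F [ 0.3 -0.4 -0.1] M [-0.011 -0.052  0.015] j6 1.489 t 29.78
```

View pics/w8.png

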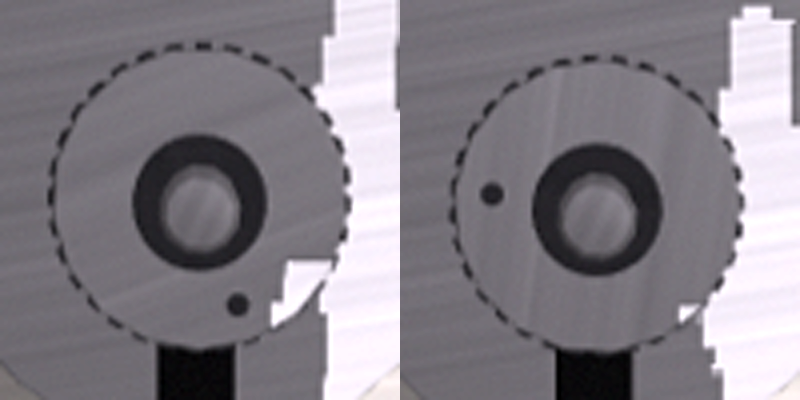

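```bash
python3 - <<'E'
from fit import *
for n,z in (("w5",.0695),("w8",.0645)):
    p=np.load(n+".npy",allow_pickle=True).item()
    im=cv2.resize(p["color"][105:205,272:372],(800,800),interpolation=cv2.INTER_CUBIC)
    g=cv2.cvtColor(im,cv2.COLOR_BGR2GRAY)
    m=(g<45).astype(np.uint8); k,l,s,c=cv2.connectedComponentsWithStats(m)
    b=[(s[i],c[i]) for i in range(1,k) if 700<s[i][4]<40000]
    out=[]
    for si,ci in b:
        px=(ci+.5)/8-.5+[272,105]; w=onplane(p,[px[::-1]],z)[0]; out.append((int(si[4]),si[2:4].tolist(),np.round(w[:2],5).tolist()))
    print(n,out)
E
```

```text
w5 [(37486, [268, 273], [0.59868, 0.02393]), (1581, [45, 45], [0.58231, 0.01763]), (17124, [160, 115], [0.57142, 0.02432])]
w8 [(34913, [261, 265], [0.59894, 0.02385]), (1582, [45, 45], [0.60088, 0.04047]), (16154, [190, 119], [0.57189, 0.02428])]
```

```bash
python3 - <<'E'
from turn import *
x,y=.5346,.0257
env.move_straight([x,y,.08],speed=.15)
env.move_straight([x,y,.0158],speed=.06,until_force=8); st("down")
env.grab(60); print(env.get_width(),np.round(avg(8),2)); st("grip")
E
```

```text
down [0.535  0.0257 0.0161] F [0.6 0.3 0. ] M [-0.026 -0.024 -0.014] j6 1.489 t 31.68
0.013168165075699064 [-0.88  0.38  3.38  0.03  0.13  0.22]
grip [0.5346 0.0257 0.016 ] F [-0.8  0.3  4.5] M [-0.003  0.143  0.257] j6 1.489 t 32.47
```

```bash
python3 - <<'E'
from turn import *
x,y=.5346,.0257; z=.0158+.0003
env.move_straight([x,y,z],speed=.003); print(np.round(avg(6),2))
for d in (.01,.03,.05,.125):
    env.move_straight([x-d,y,z+(.0015 if d>.045 else 0)],speed=.03 if d<.06 else .08); st("out %.3f"%d)
print(env.move_straight([x-.125,y,.0035],speed=.02,until_force=3)); st("set")
s=eyes.capture("scene"); np.save("s9.npy",s,allow_pickle=True)
env.open_jaws(); st("open")
env.move_straight([x-.125,y,.09],speed=.2)
env.move_straight([.48,y,.22],speed=.3)
p=eyes.capture("wrist");np.save("w9.npy",p,allow_pickle=True); st()
s=eyes.capture("scene")
a=np.clip(p["color"]*1.6,0,255).astype(np.uint8)[:, 120:520]
b=np.clip(cv2.resize(s["color"][180:300,270:370],(400,480),interpolation=cv2.INTER_CUBIC).astype(float)*1.5,0,255).astype(np.uint8)
cv2.imwrite("pics/w9.png",np.hstack([a,b]))
E
```

```text
[-0.22  0.54  1.49  0.04  0.03  0.24]
out 0.010 [0.5333 0.0256 0.0166] F [ 15.3   2.3 -12.4] M [ 0.309 -1.911  0.169] j6 1.487 t 33.30
out 0.030 [0.5133 0.025  0.017 ] F [13.5  0.4 -8.6] M [ 0.025 -1.724 -0.018] j6 1.484 t 34.12
out 0.050 [0.4839 0.0257 0.0176] F [-1.1 -0.5  1.7] M [-0.081  0.008 -0.013] j6 1.480 t 34.93
out 0.125 [0.4106 0.0256 0.0178] F [ 0.   0.2 -1.2] M [-0.039  0.093 -0.021] j6 1.464 t 36.02
True
set [0.4095 0.0257 0.0069] F [-0.9 -0.2  4.6] M [-0.    -0.233  0.009] j6 1.463 t 36.56
open [0.4087 0.0258 0.0068] F [-1.1  0.9 -0.2] M [ 0.002 -0.024 -0.038] j6 1.464 t 37.31
 [0.4772 0.0259 0.217 ] F [-0.3 -0.5  0.3] M [ 0.042 -0.016 -0.008] j6 1.479 t 38.57
```

View pics/w9.png

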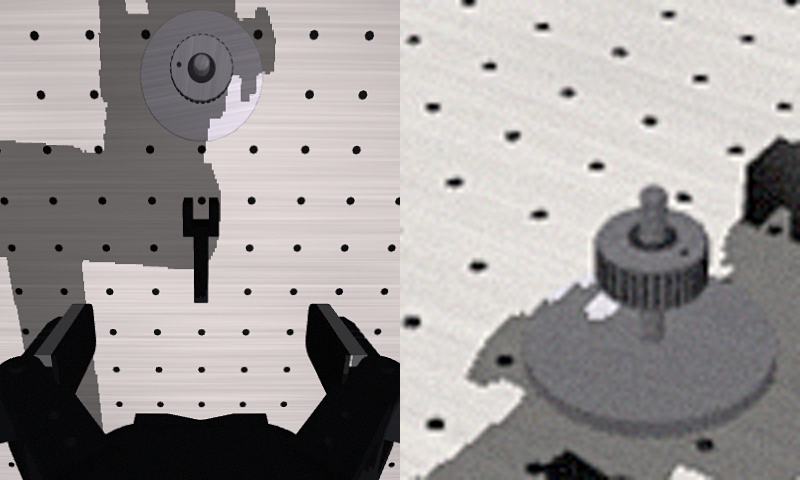

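The gauge lies flat on the breadboard, same way up, with its fork ahead at (200,215) and clear of the base. The collar dot at (179,65) is still at about 187°, so the collar has not turned. I'll hand the job in.

```bash
python3 -c "
from station import env
print(env.finish_job())"
```

```text
the job is handed in; nothing more can be done
None
```

The job is handed in at about 39 s: the tall gauge was seated and drawn out, and now lies flat clear of the base, with the collar's angle unchanged by eye; its bearing force on the gauge was about 10 N as estimated from the turn after first touch (not measured), and pulling the gauge out took up to 15 N with about 12 N of upward pull on it.

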